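# Gauge the height of a boss pad in a sloping V-nest

### The arm

A 6-joint arm with a two-finger parallel gripper is mounted at the origin on a cart in front of the work surface, level with it; the furniture and walls round the work are solid. World frame = base frame: x ahead of the robot, y to its left, z up, the work surface at z = 0. Lengths are in m, angles in rad, forces in N, time in s.
With the tool pointing down it reaches from about 0.325 to 0.925 m from the base axis. Payload 3.1 kg.
Tool frame: the origin (TCP) lies at the very end of the fingers, on their centre line; the grasp point (between the pads) lies 19 mm behind it; z points along the fingers, y is the line along which they close (so a half turn about z gives the same grasp; the last joint's range is limited). The gripper opens to 85 mm and grips with 20 to 120 N. Pads are 22 mm wide; open, the fingers measure 114 mm over their backs; the gripper's body (76 mm by 85 mm) begins 54 mm behind the grasp point. The pads swing forward as they close: fully open they stand 13 mm farther back than shut.
Start: joints at [-0.112, 0.217, 1.613, -0, 1.311, -0.112], TCP at [0.625, 0, 0.231] pointing down, gripper open.
Joint ranges: [-2.75, 2.75], [-0.78, 2.1], [0.31, 2.55], [-1.13, 4.27], [0.13, 2.63], [-2.58, 2.58]. Speed limits (rad/s): [2.79, 2.79, 3.14, 3.14, 3.14, 3.14].

### API

Orientations are given as a 3x3 rotation matrix whose columns are the frame's x, y, z axes.
In Python, from plant import telemetry, camera, manip gives the robot as it stands. The module is installed in compiled form; this text tells all that it offers.
- The arm moves only by the tool apply_moves, never from a script. Its argument "targets" is a list of rows, each a list of 7 numbers: the shift along the tool's x, y, z each as a share of 20 mm, from -1 to 1, then the turn, a rotation vector about the tool's x, y, z each as a share of 45 degrees, from -1 to 1, then the finger opening in mm, from 0 to 85.4. A call has 1 to 8 rows; each row shifts and turns the commanded pose from where the row before left it, along the tool's axes as they then stand; what a row does not reach is not made up. A row lasts 1/10 s, in which the tool goes at most 50 mm and 8.59 degrees, less where a joint would pass 70% of its speed; a pose out of reach is approached as far as the arm can. A call with a number of a shift or a turn outside -1 to 1 is refused whole. A call with a gripper value outside its range is refused whole. The fingers move at their own pace and stop on an object; the grip force is fixed at half the most. Time passes only in rows, so rows that do not move let the fingers close. It gives the time, the measured TCP pose, the force, the opening and the grip force at its end, in the units of the state.
- telemetry.get_obs(): the state, without advancing time (a new reading comes with each control period).
- camera(name): name is "scene" or "side" or "wrist"; returns a dict with "color" (480x640x3 uint8, red, green, blue), "intrinsics" (3x3 intrinsics, pixels), "rvec" (rotation vector, rad) and "tvec" (3), from world to camera coordinates, as OpenCV has them. Camera axes: x right, y down, z forward; pixel columns grow to the right and rows downward; lengths in m; the calibration is good to about 2 mm. A picture is of the moment at which its call begins. There is no depth.
- manip.sign_off(): hands the job in; it is judged then, once.
The state is a dict: "time": time; "qpos": joint angles; "qd": joint speeds; "effort": joint torques, N m; "position": TCP position; "tcp_rot": TCP orientation; "wrist_force": force on the tool from outside, world axes, zero at the start; "wrist_torque": the same for the moment, N m; "finger_gap": finger opening in m; "finger_force": force on a finger pad.
Only numpy, scipy, OpenCV 4.12 (cv2) and the standard library are available. Lean on these libraries where they do the work, as an engineer would, in place of code of your own. Each camera call takes 0.05 s, during which the arm holds its last target. There are 200 camera calls.

### The job

Check the height of the taller of the two aluminium boss pads. Put it on the sloping plate so that it slides down and sits flat and square in the V-corner under the raised gauge; then, by its knob, push the gauge head gently down its column until it rests on the stop collar with the sprung foot pressing on the boss, and leave it standing there. Leave the shorter pad, the bracket and the tape roll where they are.

Things in the scene. Friction and masses are not known exactly. Their poses are not given: they have to be found in the camera images.
- tall_pad: The workpiece: a loose machined aluminium pad, about 0.08 to 0.16 kg, with a 50 x 50 x 12 mm square flange with four small screw holes and a round boss 26 mm across in its middle; 32 mm high overall. Origin: centre of its underside; z up through the boss, x and y square to the flange's sides. It can be gripped across the boss or across the flange.
- short_pad: A loose pad of the same shape whose boss is lower: 22 mm high overall. To be left alone. The two pads can lie in either of two places. Origin: centre of its underside.
- fixture: The gauging fixture, fixed to the bench: a steel base 120 x 272 x 10 mm carrying the sloping plate, the column and the gauge. Origin: under the middle of the base; its y points towards the high end of the slope, its -x side (where the dial faces) is the front.
- slide_plate: The sloping plate, 120 mm wide, tilted 20 degrees, faced with slippery plastic on which a pad slides down by itself. Origin: point of the V-corner on the sliding face; y up the slope, x across it, z square out of the face. The face spans y = -14 to +187 mm. Two steel fences, 9 mm high, 60 mm long, run up from the origin along (1,1) and (-1,1) and form the V.
- pad_seat (a point): Where a seated pad's origin lies: on the sliding face, x = 0, y = 35.4 mm in the plate frame. The pad lies flat, a corner of its flange pointing down the slope, two sides against the fences. The raised gauge hangs over this place and its dial reaches to y = 60 mm, so a gripper has to let go of the pad higher up the slope.
- release_point (a point): A good place to let the pad go, flat on the slope with a corner pointing downhill: on the sliding face, x = 0, y = 125 mm in the plate frame, about 65 mm clear of the dial.
- gauge_head (a joint): Slide of the gauge head on its column (16 mm thick, at y = -57 mm, up to z = 105 mm in the plate frame), along the plate's z: 0 = fully raised, growing as it goes down, 0.040 m = resting on the stop collar. About 2 to 6 N moves it down; friction holds it wherever it is left. Starts at 0 to 0.010.
- knob_grip (a point): Grip point in the round knob on the arm of the gauge head; moves with it. The knob is 18 mm across, its axis along the plate's z, from 24 mm below this point (there the arm) to 12 mm above. In the plate frame: x = 0, y = -12 mm, z = 121 mm less the joint value. Fingers closing along the plate's x clear the column and the dial (44 mm across, from y = 12 mm on, up to 34 mm above this point).
- gauge_foot (a joint): Travel of the sprung foot into the gauge, which turns the dial's hand: 0 = foot fully out, 0.012 m = pushed fully in. The spring pushes with 1.5 N plus 0.15 N per mm. With the head on the stop collar the unloaded tip stands 26 mm above the sliding face, so a 32 mm part reads 0.006.
- foot_tip (a point): Centre of the flat underside of the sprung foot, a steel disc 13 mm across; it meets the middle of a seated pad's boss. In the plate frame at x = 0, y = 35.4 mm; z = 66 mm less the head's joint value when unloaded.
- bracket_b: Bystander: a loose bent zinc bracket, 28 x 55 x 30 mm, lying in front of the work. Not needed; not to be knocked about.
- masking_tape: Bystander: a loose roll of masking tape, 96 mm across, 25 mm high, lying at the back. Not needed; not to be knocked about.
There are look-alikes about, which are no part of the job. Leave any blue look-alike of the tall_pad alone.

How it is judged:
By the outcome, as a careful person would: the job done as asked, in the order asked, and still so for the second after the job is handed in, with the robot touching nothing.
It also fails if it takes over 48 s, if anything falls off the work surface, if the arm or the gripper's body presses on something with over 40 N, if the wrist force passes 120 N, or if a joint passes its speed limit or range.

## Working session

There is one attempt and no reset: what is moved stays moved. The work goes in short steps, Python scripts to look and compute and a tool call to move; the robot and the scene stay as the last step left them, time stands still between calls to the robot, and variables do not carry over. Pictures are saved under pics/ and viewed, at most 10 in all, crops included, and the job is handed in when it is done.

Besides the shell and the picture viewer there is one more tool, called in YAML: its name, and indented under it one key for each argument. apply_moves: Moves the arm, as the interface text tells. Shift numbers are shares of 20 mm and turn numbers shares of 45 degrees, none past 1 either way. Its arguments: {"type":"object","properties":{"targets":{"type":"array"}},"required":["targets"]}

```bash
mkdir -p pics
cat > h.py <<'E'
import numpy as np, cv2
from plant import telemetry, camera, manip
def snap(n,f):
    c=camera(n); cv2.imwrite(f'pics/{f}.png',c['color'][:,:,::-1]); np.savez(f'pics/{f}.npz',**c); return c
def P(f):
    c=np.load(f'pics/{f}.npz'); return c['intrinsics'],cv2.Rodrigues(c['rvec'])[0],c['tvec'].reshape(3)
def proj(f,X):
    K,R,t=P(f); p=(np.atleast_2d(X)@R.T+t)@K.T; return p[:,:2]/p[:,2:]
def ray(f,uv):
    K,R,t=P(f); d=R.T@np.linalg.solve(K,[*uv,1]); return -R.T@t,d/np.linalg.norm(d)
def atz(f,uv,z):
    o,d=ray(f,uv); return o+d*(z-o[2])/d[2]
def tri(*fu):
    A=np.zeros((3,3));b=np.zeros(3);L=[]
    for f,uv in fu:
        o,d=ray(f,uv);M=np.eye(3)-np.outer(d,d);A+=M;b+=M@o;L.append((o,M))
    X=np.linalg.solve(A,b); return X,[np.linalg.norm(M@(X-o)) for o,M in L]
E
python3 - <<'E'
from h import *
for n in('scene','side','wrist'): snap(n,n+'0'); print(n,-P(n+'0')[1].T@P(n+'0')[2])
o=telemetry.get_obs(); print(o['position'],o['tcp_rot'],o['time'],o['finger_gap'])
E
```

```text
scene [-0.32983385  0.87913429  1.12160304]
side [ 0.00914768 -0.74126358  0.86595668]
wrist [0.62580763 0.08004686 0.37123529]
[6.24365604e-01 9.14248263e-05 2.30286194e-01] [[ 4.27129236e-05  9.99998335e-01 -1.82439464e-03]
 [ 9.99999972e-01 -4.22910120e-05  2.31299093e-04]
 [ 2.31221553e-04 -1.82440447e-03 -9.99998309e-01]] 0.15 0.08575079389735349
```

View pics/scene0.png

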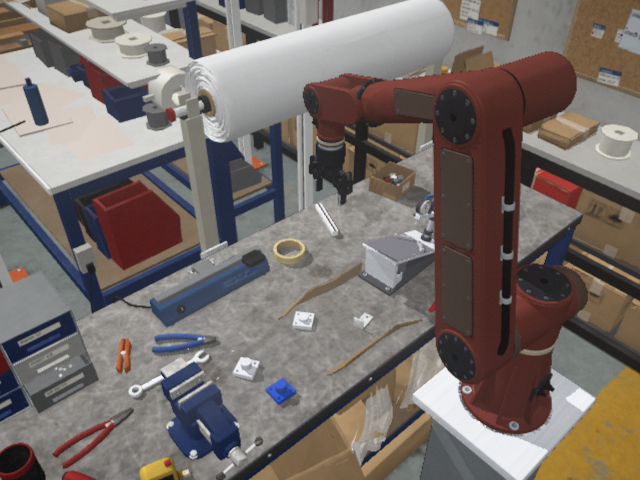

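View pics/side0.png

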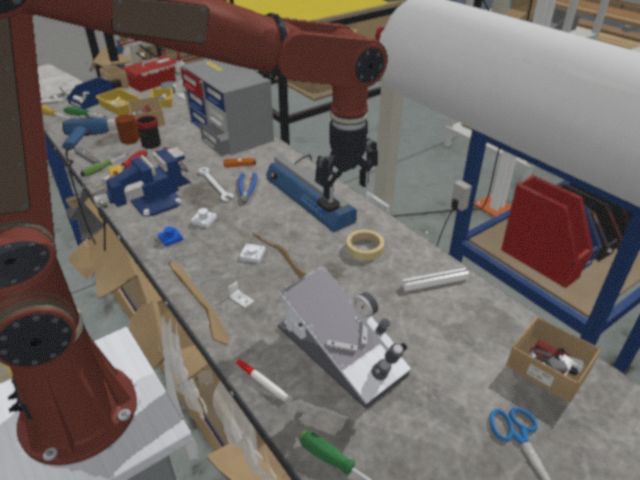

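The scene view shows two grey pads at (303,321) and (246,369) and a blue look-alike at (281,391). In the side view they are at (252,253), (204,217) and (170,236). The fixture is in the side view at about (345,335), with the high end towards the left.

Run:
```python
import cv2,numpy as np
a=cv2.imread('pics/scene0.png')[305:385,225:325];b=cv2.imread('pics/side0.png')[200:270,185:285]
f=lambda i:cv2.resize(i,None,fx=4,fy=4,interpolation=cv2.INTER_CUBIC)
A=f(a);B=f(b);B=np.vstack([B,np.zeros((A.shape[0]-B.shape[0],400,3),np.uint8)])
cv2.imwrite('pics/c1.png',np.hstack([A,B]))
c=cv2.imread('pics/side0.png')[260:405,270:420]
cv2.imwrite('pics/c2.png',cv2.resize(c,None,fx=4,fy=4,interpolation=cv2.INTER_CUBIC))
```

```text
(no output)
```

View pics/c1.png

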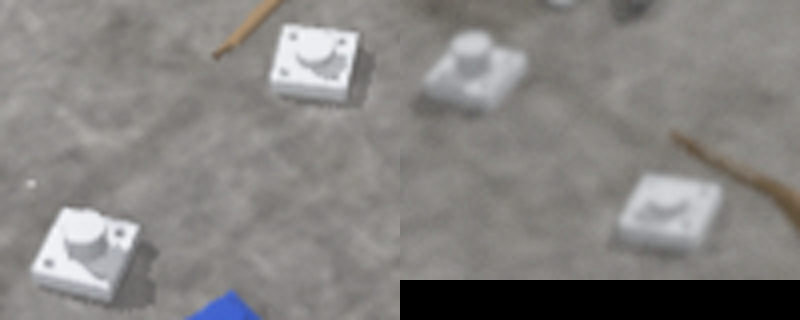

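View pics/c2.png

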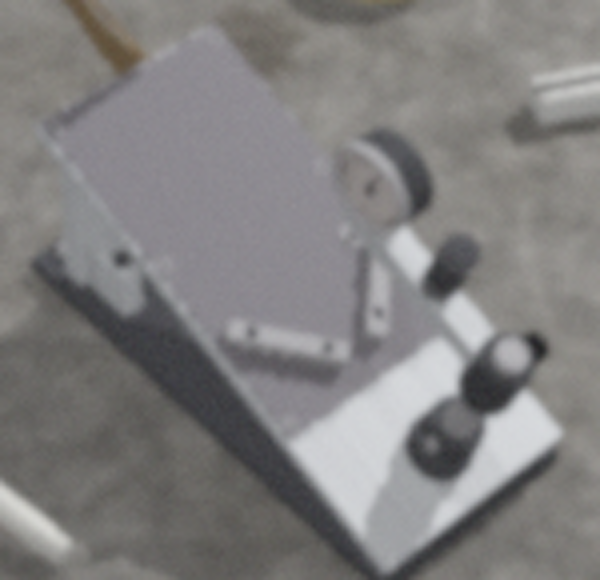

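The lower-left pad in the scene crop, (246,369) in scene and (204,217) in side, has the tall boss. The other pad, at (303,321), is the short one, and the blue one at (281,391) is to be left alone. The side crop shows the plate's high corners at (281,292) and (322.5,267.5), and the base's low corners at (367.5,402.5) and (410.5,369).

```bash
cat >> h.py <<'E'
from scipy.optimize import least_squares
from scipy.spatial.transform import Rotation as Ro
def fix(p):
    x,y,yaw,y0,z0=p; Rf=Ro.from_euler('z',yaw).as_matrix(); Rp=Rf@Ro.from_euler('x',20,degrees=True).as_matrix()
    return Rf,np.array([x,y,0]),Rp,np.array([x,y,0])+Rf@[0,y0,z0]
def model(p,fr,X):
    Rf,tf,Rp,tp=fix(p); return (Rf@X+tf) if fr=='f' else (Rp@X+tp)
def fit(obs,p0):
    f=lambda p:np.concatenate([(proj(im,model(p,fr,np.array(X)/1000.))[0]-uv) for im,fr,X,uv in obs])
    return least_squares(f,p0,loss='soft_l1')
E
python3 - <<'E'
from h import *
print('tall',atz('side0',(204,219),.012),'scene',atz('scene0',(246.5,368.5),.012))
print('tall boss',tri(('side0',(185+72/4,200+40/4)),('scene0',(225+84/4,305+218/4))))
print('tallboss2',tri(('side0',(203.4,210)),('scene0',(246,359.5))))
print('short',atz('scene0',(303,319),.012), 'bl',atz('scene0',(281,390),.01))
print('bracket',atz('scene0',(363,320),.01),atz('side0',(240,294),.01),'tape',atz('side0',(365,245),.02))
for uv in[(367.5,402.5),(410.5,369.3),(279.5,325)]: print(atz('side0',uv,.01))
E
```

```text
tall [0.46224819 0.40224541 0.012     ] scene [0.45689802 0.41509492 0.012     ]
tall boss (array([0.46524558, 0.4094331 , 0.035169  ]), [np.float64(0.0014083490216281807), np.float64(0.0014083490216281794)])
tallboss2 (array([0.46600704, 0.40916986, 0.03468714]), [np.float64(0.0017402921218597264), np.float64(0.0017402921218598237)])
short [0.4928748  0.20639827 0.012     ] bl [0.35326177 0.3911148  0.01      ]
bracket [0.38666194 0.08795701 0.01      ] [0.39532929 0.0892099  0.01      ] tape [0.73375338 0.0480387  0.02      ]
[ 0.44128719 -0.30539749  0.01      ]
[ 0.5594123  -0.29700453  0.01      ]
[ 0.415821   -0.04498897  0.01      ]
```

Run:
```python
from h import *
obs=[('side0','f',(-60,-136,10),(367.5,402.5)),('side0','f',(60,-136,10),(410.5,369.3)),('side0','f',(-60,136,10),(279.5,325)),
('side0','p',(-60,187,0),(281.25,292)),('side0','p',(60,187,0),(322.5,267.5)),('side0','p',(-60,-14,0),(342.5,370)),('side0','p',(60,-14,0),(382.5,345)),
('side0','p',(0,-12,133),(385,322.5))][:7]
r=fit(obs,[.49,-.165,.08,-.06,.02]);print(r.x,r.fun.reshape(-1,2).round(1));p=r.x
print(P('wrist0')[1][2]); print(proj('wrist0',[[.465,.41,.03],[.49,-.05,.08],[.49,-.25,.02]]))
for n,X in [('knob',(0,-12,133)),('col',(0,-57,105)),('foot',(0,35.4,66)),('rel',(0,125,0)),('seat',(0,35.4,0))]:
  W=model(p,'p',np.array(X)/1e3);print(n,W,proj('side0',W),proj('scene0',W))
```

```text
[ 0.49040209 -0.16640767  0.07551602 -0.04857141  0.03788941] [[ 0.2  0.5]
 [ 0.6 -0.1]
 [-0.7 -3.6]
 [-1.9  0.6]
 [ 1.   0.1]
 [-1.6  0.6]
 [ 2.1 -5.5]]
[-5.25227979e-04 -3.11837592e-01 -9.50135275e-01]
[[  35.0456675  -498.05661752]
 [ 149.94887236  275.8472759 ]
 [ 195.11973567  416.76796583]]
knob [ 0.49834912 -0.27144386  0.15876429] [[384.05520582 322.5915941 ]] [[426.16699071 204.800674  ]]
col [ 0.50081687 -0.30406025  0.11706199] [[395.61852449 348.99778306]] [[430.92203545 211.78290869]]
foot [ 0.49325989 -0.20417933  0.11201664] [[356.64175753 319.89200546]] [[410.44990347 227.41470173]]
rel [ 0.48520472 -0.09771384  0.08064193] [[320.08780443 301.7848888 ]] [[386.40176657 252.3340908 ]]
seat [ 0.49155686 -0.18167034  0.04999693] [[347.53113594 335.25625635]] [[403.59324011 247.39890961]]
```

View pics/wrist0.png

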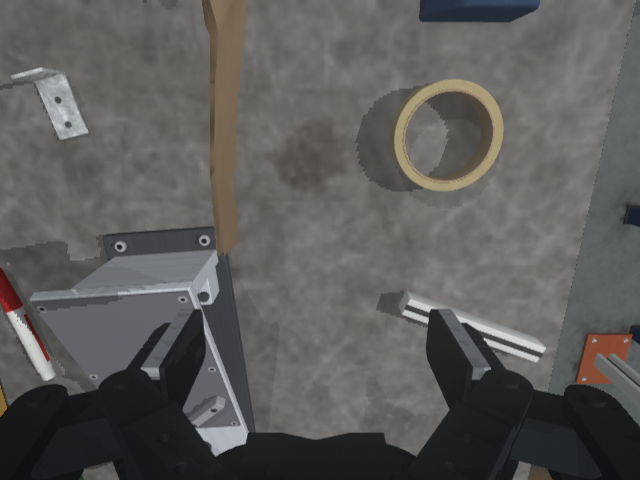

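The wrist view shows the fixture with the plate's high corners at about (32,297) and (191,289), the base's high-end corners at (103,237) and (213,228), the tape at (448,135) and the bracket at (62,103). Next I'll go and look at the tall pad.

apply_moves:
  targets:
    - [1,-0.5,0,0,0,0,85]
    - [1,-0.5,0,0,0,0,85]
    - [1,-0.5,0,0,0,0,85]
    - [1,-0.5,0,0,0,0,85]
    - [1,-0.5,0,0,0,0,85]
    - [1,-0.5,0,0,0,0,85]
    - [1,-0.5,0,0,0,0,85]
    - [1,-0.5,0,0,0,0,85]

```text
time: 0.95
position: [0.5442, 0.1607, 0.2309]
tcp_rot: [[0.0, 1.0, -0.001], [1.0, -0.0, -0.0], [-0.0, -0.001, -1.0]]
wrist_force: [0.1, 1.0, 0.3]
finger_gap: 0.0852
finger_force: 0.0
```

apply_moves:
  targets:
    - [1,-0.5,0,0,0,0,85]
    - [1,-0.5,0,0,0,0,85]
    - [1,-0.5,0,0,0,0,85]
    - [1,-0.5,0,0,0,0,85]
    - [1,-0.5,0,0,0,0,85]
    - [1,-0.5,0,0,0,0,85]
    - [1,-0.5,0,0,0,0,85]
    - [1,-0.5,0,0,0,0,85]

```text
time: 1.75
position: [0.4642, 0.3207, 0.2309]
tcp_rot: [[-0.0, 1.0, -0.001], [1.0, 0.0, -0.0], [-0.0, -0.001, -1.0]]
wrist_force: [-0.2, 0.1, 0.8]
finger_gap: 0.0849
finger_force: 0.0
```

apply_moves:
  targets:
    - [0,0,0,0,0,0,85]
    - [0,0,0,0,0,0,85]

```text
time: 1.95
position: [0.4647, 0.3199, 0.2309]
tcp_rot: [[-0.001, 1.0, -0.0], [1.0, 0.001, -0.001], [-0.001, -0.0, -1.0]]
wrist_force: [0.3, -1.0, 0.3]
finger_gap: 0.0849
finger_force: 0.0
```

Run:
```python
from h import *
snap('wrist','w1'); o=telemetry.get_obs(); print(o['position'],o['tcp_rot'].round(3) if hasattr(o['tcp_rot'],'round') else o['tcp_rot'],o['time'])
print(proj('w1',[[.466,.409,.033],[.466,.409,.012]]))
```

```text
[0.46505149 0.31954113 0.23101241] [[-0.     1.    -0.   ]
 [ 1.     0.    -0.001]
 [-0.001 -0.    -1.   ]] 2.0
[[315.03308906  97.12791411]
 [315.02550769  97.79891062]]
```

View pics/w1.png

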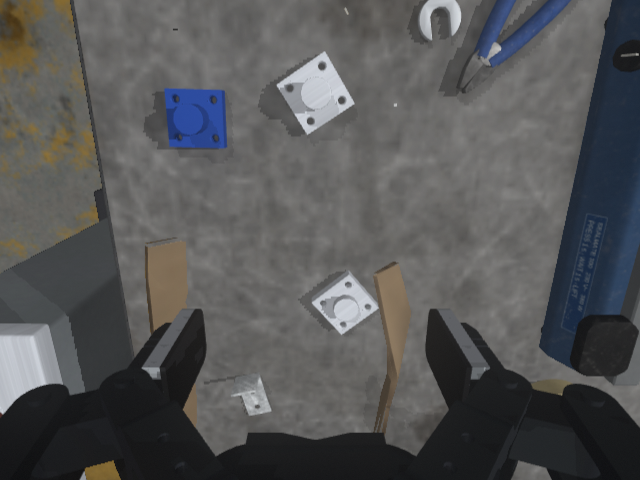

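The tall pad's boss is at (316,94), with flange corners at (324,52), (355,101), (306,134) and (277,85). The blue look-alike is at (195,118) and the short pad at (346,303). I'll grip across the boss with tool x along the pad's diagonal.

Run:
```python
from h import *
C=np.array([atz('w1',u,.012) for u in[(324,52),(355,101),(306,134),(277,85)]]);print(C,C.mean(0))
for a,b in((0,2),(3,1)):
  d=C[a]-C[b];print('diag',np.linalg.norm(d),np.degrees(np.arctan2(d[1],d[0])))
print('boss',atz('w1',(316,94),.032),tri(('w1',(316,94)),('side0',(203.2,210)),('scene0',(246,359.5))))
print('short boss',tri(('w1',(347,308)),('side0',(251,250)),('scene0',(304,315.5))))
obs=[('side0','f',(-60,-136,10),(367.5,402.5)),('side0','f',(60,-136,10),(410.5,369.3)),
('side0','p',(-60,187,0),(281.25,292)),('side0','p',(60,187,0),(322.5,267.5)),('side0','p',(-60,-14,0),(342.5,370)),
('wrist0','f',(-60,136,10),(103,237)),('wrist0','f',(60,136,10),(213,228)),('wrist0','f',(60,-136,10),(253,432)),('wrist0','p',(-60,187,0),(32,299)),('wrist0','p',(60,187,0),(190,290))]
r=fit(obs,[.49,-.165,.08,-.06,.02]);print(r.x,r.fun.reshape(-1,2).round(1))
```

```text
[[0.47354784 0.44554832 0.012     ]
 [0.50112543 0.40641182 0.012     ]
 [0.45791014 0.37825374 0.012     ]
 [0.4329864  0.41940535 0.012     ]] [0.46639245 0.41240481 0.012     ]
diag 0.06908760678964518 76.91795859498531
diag 0.06936684657544614 169.2038022435986
boss [0.46679478 0.41145824 0.032     ] (array([0.46618978, 0.41024958, 0.03450807]), [np.float64(0.0012733101189117588), np.float64(0.0012741551699736835), np.float64(0.0021723133869453845)])
short boss (array([0.49599757, 0.20343108, 0.01806178]), [np.float64(0.0037719452732156234), np.float64(0.0027909867492388026), np.float64(0.0030992286339838315)])
[ 0.48463347 -0.16980622  0.08275013 -0.05526993  0.04955785] [[-0.4  3.2]
 [-0.2  2. ]
 [-1.8  0.5]
 [ 1.4 -0.6]
 [ 0.   1.4]
 [-3.2 -0.4]
 [ 7.6 -1. ]
 [ 3.7 12.4]
 [-0.9  1.1]
 [ 1.  -1.9]]
```

apply_moves:
  targets:
    - [0.92,0.015,0.8,0,0,0,85]
    - [0.92,0.015,0.8,0,0,0,85]
    - [0.92,0.015,0.8,0,0,0,85]
    - [0.92,0.015,0.8,0,0,0,85]
    - [0.92,0.015,0.8,0,0,0,85]
    - [0,0,0.5,0,0,0.134,85]
    - [0,0,0.5,0,0,0.134,85]
    - [0,0,0,0,0,0,85]

```text
time: 2.8
position: [0.4659, 0.4103, 0.1291]
tcp_rot: [[0.21, 0.978, -0.003], [0.978, -0.21, -0.003], [-0.003, -0.003, -1.0]]
wrist_force: [-0.6, -0.1, -0.5]
finger_gap: 0.0848
finger_force: 0.0
```

Run:
```python
from h import *
snap('wrist','w2'); o=telemetry.get_obs(); print(o['position'],o['tcp_rot'],o['time'])
R=np.array(o['tcp_rot']); print((R.T@(np.array([.4666,.4115,.0145])-o['position'])/.02).round(3)); print(proj('w2',[[.4666,.4115,.032],[.4666,.4115,.012]]))
```

```text
[0.46647044 0.41069663 0.13017963] [[ 0.20804633  0.97811721 -0.00185819]
 [ 0.97811688 -0.20804944 -0.00167449]
 [-0.00202444 -0.00146915 -0.99999687]] 2.85
[0.052 0.006 5.784]
[[313.84006166 236.64303939]
 [313.98138476 227.56462478]]
```

apply_moves:
  targets:
    - [0.05,0,1,0,0,0,85]
    - [0,0,1,0,0,0,85]
    - [0,0,1,0,0,0,70]
    - [0,0,1,0,0,0,60]
    - [0,0,1,0,0,0,50]
    - [0,0,0.75,0,0,0,45]
    - [0,0,0,0,0,0,40]
    - [0,0,0,0,0,0,35]

```text
time: 3.65
position: [0.4672, 0.413, 0.0168]
tcp_rot: [[0.209, 0.978, 0.0], [0.978, -0.209, 0.0], [0.0, 0.0, -1.0]]
wrist_force: [0.6, 0.4, -0.3]
finger_gap: 0.0351
finger_force: 0.0
```

apply_moves:
  targets:
    - [0,0,0,0,0,0,15]
    - [0,0,0,0,0,0,15]
    - [0,0,0,0,0,0,15]
    - [0,0,0,0,0,0,15]
    - [0,0,0,0,0,0,15]

```text
time: 4.15
position: [0.468, 0.4138, 0.018]
tcp_rot: [[0.209, 0.978, 0.003], [0.978, -0.209, 0.002], [0.002, 0.002, -1.0]]
wrist_force: [-0.5, -0.6, 5.9]
finger_gap: 0.0235
finger_force: 59.5
```

apply_moves:
  targets:
    - [0,0,-0.3,0,0,0,15]
    - [0,0,-0.7,0,0,0,15]
    - [0,0,-1,0,0,0,15]
    - [0,0,-1,0,0,0,15]
    - [0,0,-1,0,0,0,15]
    - [0,0,-1,0,0,0,15]
    - [0,0,-1,0,0,0,15]
    - [0,0,-1,0,0,0,15]

```text
time: 4.95
position: [0.4662, 0.4128, 0.1575]
tcp_rot: [[0.209, 0.978, -0.0], [0.978, -0.209, -0.0], [-0.0, -0.0, -1.0]]
wrist_force: [0.3, 0.7, -1.2]
finger_gap: 0.0232
finger_force: 58.9
```

Run:
```python
from h import *
snap('wrist','w3');snap('side','s3'); o=telemetry.get_obs(); print(o['position'],o['time'],o['finger_gap'],o['finger_force'],o['wrist_force'])
a=cv2.imread('pics/w3.png')[280:480,160:480];a=cv2.resize(a,(400,250))
x,y=proj('s3',o['position'])[0].astype(int);b=cv2.imread('pics/s3.png')[y-60:y+50,x-88:x+88];b=cv2.resize(b,(400,250),interpolation=cv2.INTER_CUBIC)
cv2.imwrite('pics/c3.png',np.hstack([a,b]))
```

```text
[0.46864792 0.41451347 0.16061235] 5.05 0.023162793553938667 58.91779661178589 [ 0.05598752  0.09517729 -0.02892721]
```

View pics/c3.png

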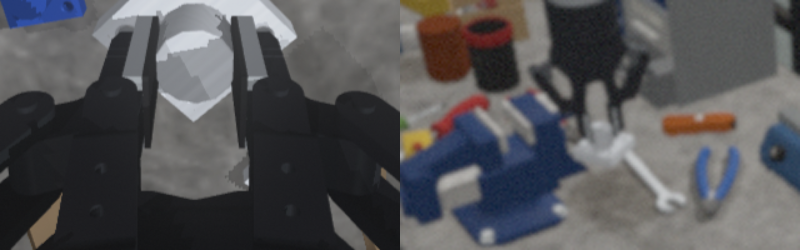

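The pad is held across the boss. In the wrist view its near flange corner is at (316,376), and the side corners are at about (236,308) and (400,312).

Run:
```python
from h import *
o=telemetry.get_obs();p=np.array(o['position']);R=np.array(o['tcp_rot'])
for off in(0,.003,.006):
  for dz in (.002,.005): print(off,dz,proj('w3',[p+R@[x+off,y,dz] for x,y in((-.03535,0),(0,-.03535),(0,.03535),(0,0))]).round(0).tolist())
a=cv2.imread('pics/w3.png')[270:400,210:430];cv2.imwrite('pics/c4.png',cv2.resize(a,None,fx=3.5,fy=3.5,interpolation=cv2.INTER_CUBIC))
```

```text
0 0.002 [[317.0, 383.0], [230.0, 311.0], [404.0, 311.0], [317.0, 311.0]]
0 0.005 [[317.0, 378.0], [231.0, 307.0], [402.0, 308.0], [317.0, 307.0]]
0.003 0.002 [[317.0, 377.0], [229.0, 304.0], [404.0, 305.0], [317.0, 304.0]]
0.003 0.005 [[317.0, 373.0], [231.0, 301.0], [403.0, 301.0], [317.0, 301.0]]
0.006 0.002 [[317.0, 371.0], [229.0, 298.0], [405.0, 298.0], [317.0, 298.0]]
0.006 0.005 [[317.0, 367.0], [230.0, 294.0], [403.0, 294.0], [317.0, 294.0]]
```

View pics/c4.png

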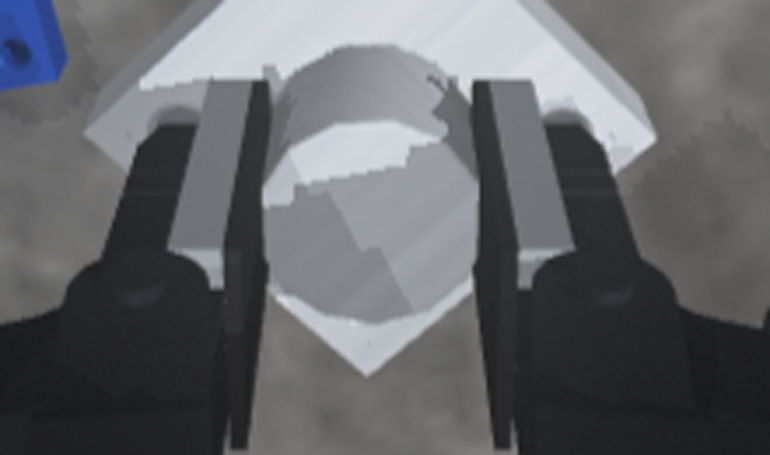

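apply_moves:
  targets:
    - [0,0,-1,0,0,-0.183,15]
    - [0,0,-1,0,0,-0.183,15]
    - [-0.5,0.1,-1,0,0,0,15]
    - [-1,0.16,-1,0,0,0,15]
    - [-1,0.16,0,0,0,0,15]
    - [-1,0.16,0,0,0,0,15]
    - [-1,0.16,0,0,0,0,15]
    - [-1,0.16,0,0,0,0,15]

```text
time: 5.85
position: [0.4923, 0.3036, 0.2349]
tcp_rot: [[-0.077, 0.997, -0.002], [0.997, 0.077, -0.001], [-0.001, -0.002, -1.0]]
wrist_force: [-0.7, 0.2, -0.7]
finger_gap: 0.0234
finger_force: 59.0
```

apply_moves:
  targets:
    - [-1,0.16,0,0,0,0,15]
    - [-1,0.16,0,0,0,0,15]
    - [-1,0.16,0,0,0,0,15]
    - [-1,0.16,0,0,0,0,15]
    - [-1,0.16,0,0,0,0,15]
    - [-1,0.16,0,0,0,0,15]
    - [-1,0.16,0,0,0,0,15]
    - [-1,0.16,0,0,0,0,15]

```text
time: 6.65
position: [0.5301, 0.1463, 0.2349]
tcp_rot: [[-0.077, 0.997, -0.002], [0.997, 0.077, -0.0], [-0.0, -0.002, -1.0]]
wrist_force: [0.2, -0.5, -1.7]
finger_gap: 0.0237
finger_force: 59.0
```

apply_moves:
  targets:
    - [-1,0.16,0,0,0,0,15]
    - [-1,0.16,0,0,0,0,15]
    - [-1,0.16,0,0,0,0,15]
    - [-1,0.16,0,0,0,0,15]
    - [-1,0.16,0,0,0,0,15]
    - [0,0,0,0,0,0,15]
    - [0,0,0,0,0,0,15]

```text
time: 7.35
position: [0.5539, 0.0487, 0.2352]
tcp_rot: [[-0.076, 0.997, -0.002], [0.997, 0.076, 0.001], [0.001, -0.002, -1.0]]
wrist_force: [-0.6, -0.3, -1.0]
finger_gap: 0.0233
finger_force: 59.0
```

Run:
```python
from h import *
snap('wrist','w4'); print(telemetry.get_obs()['position'])
```

```text
[0.55385973 0.04912884 0.23538639]
```

apply_moves:
  targets:
    - [-1,0.16,0,0,0,0,15]
    - [-1,0.16,0,0,0,0,15]
    - [-1,0.16,0,0,0,0,15]
    - [-1,0.16,0,0,0,0,15]
    - [-1,0.16,0,0,0,0,15]
    - [-1,0.16,0,0,0,0,15]
    - [0,0,0,0,0,0,15]
    - [0,0,0,0,0,0,15]

```text
time: 8.2
position: [0.5827, -0.0685, 0.2359]
tcp_rot: [[-0.077, 0.997, -0.001], [0.997, 0.077, 0.001], [0.001, -0.001, -1.0]]
wrist_force: [0.3, -0.3, -1.2]
finger_gap: 0.0232
finger_force: 59.0
```

Run:
```python
from h import *
snap('wrist','w5');o=telemetry.get_obs(); print(o['position'],o['tcp_rot'],o['time'],o['finger_gap'])
a=cv2.imread('pics/w4.png')[170:480,0:300];b=cv2.imread('pics/w5.png')[0:330,0:320]
cv2.imwrite('pics/c5.png',cv2.resize(b,(800,600),interpolation=cv2.INTER_CUBIC) if 0 else cv2.resize(b,None,fx=1.8,fy=1.8,interpolation=cv2.INTER_CUBIC))
```

```text
[ 0.58261463 -0.06823576  0.23593912] [[-7.77188874e-02  9.96974950e-01 -8.50165714e-04]
 [ 9.96974722e-01  7.77197415e-02  1.02249945e-03]
 [ 1.08548100e-03 -7.68126206e-04 -9.99999116e-01]] 8.25 0.023563967042615826
```

View pics/c5.png

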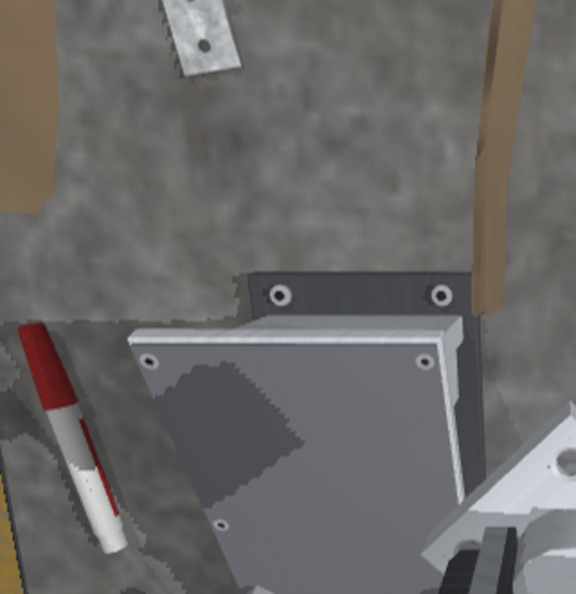

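The picture shows the base's high-left corner at (139,153) and the face's high corners at (73,192) and (245,192). Its left edge runs to (132,326).

```bash
cat > fx.py <<'E'
from h import *
s=1/1.8
obs=[('side0','f',(-60,-136,10),(367.5,402.5)),('side0','f',(60,-136,10),(410.5,369.3)),
('side0','p',(-60,187,0),(281.25,292)),('side0','p',(60,187,0),(322.5,267.5)),('side0','p',(-60,-14,0),(342.5,370)),
('wrist0','f',(-60,136,10),(103,237)),('wrist0','p',(-60,187,0),(32,299)),('wrist0','p',(60,187,0),(190,291)),
('w5','f',(-60,136,10),(250*s,275*s)),('w5','p',(-60,187,0),(131*s,345*s)),('w5','p',(60,187,0),(441*s,345*s)),
('side0','p',(0,-12,133),(386,321)),('side0','p',(0,-57,105),(397.5,347.5))]
E
python3 - <<'E'
from fx import *
for o in (obs,obs[:11],obs[5:11]):
  r=fit(o,[.49,-.165,.08,-.06,.03]);print(r.x);print(r.fun.reshape(-1,2).round(1).tolist())
p=fit(obs,[.49,-.165,.08,-.06,.03]).x; print(model(p,'p',np.array([0,.125,0])),model(p,'p',np.array([-.06,.35,0])))
x=model(p,'p',np.array([-.06,.02,0]));print(x,proj('w5',x)*1.8)
E
```

```text
[ 0.48575122 -0.17065565  0.07780091 -0.05485981  0.05181968]
[[-0.0, 3.4], [0.4, 2.3], [-1.2, -0.6], [2.3, -1.5], [0.4, 0.5], [-1.3, 0.1], [-0.7, 2.7], [2.5, -0.7], [-1.9, -0.5], [-0.2, -0.6], [3.0, -0.6], [1.0, 0.6], [1.3, 1.0]]
[ 0.48564287 -0.17052232  0.0800167  -0.05534249  0.05120195]
[[0.0, 3.3], [0.4, 2.2], [-1.2, -0.2], [2.2, -1.2], [0.6, 0.9], [-1.7, 0.1], [-0.4, 2.9], [2.3, -0.8], [-2.3, -0.5], [-0.0, -0.1], [2.6, -0.5]]
[ 0.48390197 -0.17172264  0.06890377 -0.0543593   0.05024659]
[[-2.0, 0.5], [-0.4, 1.6], [2.2, -0.4], [-2.6, -0.1], [-0.1, -1.2], [2.2, 0.3]]
[ 0.48088566 -0.10824325  0.09457219] [0.40463423 0.09788467 0.17152673]
[ 0.42873585 -0.21127586  0.05866008] [[253.12850689 615.35412647]]
```

apply_moves:
  targets:
    - [0,0,0,0,0.148,0,15]
    - [0,0,0,0,0.148,0,15]
    - [0,0,0,0,0.148,0,15]
    - [0,0,0,0,0,0,15]
    - [0,0,0,0,0,0,15]

```text
time: 8.75
position: [0.5827, -0.069, 0.2358]
tcp_rot: [[-0.072, 0.997, -0.027], [0.937, 0.077, 0.34], [0.341, -0.001, -0.94]]
wrist_force: [0.3, -0.3, -1.4]
finger_gap: 0.0237
finger_force: 58.9
```

```bash
cat >> fx.py <<'E'
p=fit(obs,[.49,-.165,.08,-.06,.03]).x
def goto(X):
    o=telemetry.get_obs();R=np.array(o['tcp_rot']);q=np.array(o['position']);Rf,tf,Rp,tp=fix(p)
    print('plate pos mm',(Rp.T@(q-tp)*1e3).round(1),'units',(R.T@(model(p,'p',np.array(X)/1e3)-q)/.02).round(2))
    print('turn shares',(Ro.from_matrix(R.T@Rp@np.array([[0,1,0],[1,0,0],[0,0,-1.]])).as_rotvec()/np.radians(45)).round(3), 't',o['time'],'F',(Rp.T@o['wrist_force']).round(1),o['finger_gap'])
E
python3 -c "
from fx import *
goto([0,125,100]); goto([0,125,30])"
```

```text
plate pos mm [104.5 202.7 122. ] units [-3.89 -5.22  1.11]
turn shares [-0.001  0.002 -0.002] t 8.75 F [ 0.3 -0.8 -1.3] 0.023675221203026453
plate pos mm [104.5 202.7 122. ] units [-3.88 -5.22  4.61]
turn shares [-0.001  0.002 -0.002] t 8.75 F [ 0.3 -0.8 -1.3] 0.023675221203026453
```

apply_moves:
  targets:
    - [-0.65,-0.87,0,0,0,0,15]
    - [-0.65,-0.87,0,0,0,0,15]
    - [-0.65,-0.87,0,0,0,0,15]
    - [-0.65,-0.87,0,0,0,0,15]
    - [-0.65,-0.87,0,0,0,0,15]
    - [-0.65,-0.87,0.6,0,0,0,15]
    - [0,0,1,0,0,0,15]
    - [0,0,1,0,0,0,15]

```text
time: 9.55
position: [0.4834, -0.132, 0.1611]
tcp_rot: [[-0.074, 0.997, -0.025], [0.938, 0.078, 0.338], [0.339, 0.001, -0.941]]
wrist_force: [0.4, -0.1, 0.2]
finger_gap: 0.0234
finger_force: 59.1
```

apply_moves:
  targets:
    - [0,0,1,0,0,0,15]
    - [0,0,0.8,0,0,0,15]
    - [0,0,0,0,0,0,15]
    - [0,0,0,0,0,0,15]

```text
time: 9.95
position: [0.4825, -0.1196, 0.1275]
tcp_rot: [[-0.074, 0.997, -0.027], [0.937, 0.079, 0.34], [0.341, 0.0, -0.94]]
wrist_force: [-0.3, 0.4, -0.8]
finger_gap: 0.0234
finger_force: 59.1
```

```bash
python3 -c "
from fx import *
goto([0,125,20]); snap('side','s6'); snap('wrist','w6')"
```

```text
plate pos mm [  0.7 125.5  34.9] units [-0.02 -0.04  0.74]
turn shares [-0.     0.002  0.002] t 9.95 F [-0.3  0.2 -0.9] 0.023443211275022652
```

apply_moves:
  targets:
    - [0,0,0.4,0,0,0,15]
    - [0,0,0.2,0,0,0,15]
    - [0,0,0,0,0,0,15]

```text
time: 10.35
position: [0.4813, -0.1161, 0.115]
tcp_rot: [[-0.072, 0.997, -0.028], [0.937, 0.077, 0.341], [0.342, -0.001, -0.94]]
wrist_force: [0.2, -0.0, -1.4]
finger_gap: 0.0235
finger_force: 59.1
```

apply_moves:
  targets:
    - [0,0,0.1,0,0,0,15]
    - [0,0,0,0,0,0,15]

```text
time: 10.55
position: [0.482, -0.1161, 0.1139]
tcp_rot: [[-0.072, 0.997, -0.026], [0.937, 0.077, 0.341], [0.341, 0.0, -0.94]]
wrist_force: [0.5, -0.1, -1.5]
finger_gap: 0.0233
finger_force: 59.2
```

apply_moves:
  targets:
    - [0,0,0.1,0,0,0,15]
    - [0,0,0,0,0,0,15]

```text
time: 10.75
position: [0.4829, -0.1163, 0.1136]
tcp_rot: [[-0.073, 0.997, -0.024], [0.938, 0.077, 0.339], [0.34, 0.002, -0.94]]
wrist_force: [-1.0, -1.8, 5.3]
finger_gap: 0.0235
finger_force: 59.7
```

apply_moves:
  targets:
    - [0,0,-0.03,0,0,0,15]
    - [0,0,0,0,0,0,85]
    - [0,0,0,0,0,0,85]
    - [0,0,0,0,0,0,85]
    - [0,0,0,0,0,0,85]
    - [0,0,0,0,0,0,85]
    - [0,0,0,0,0,0,85]
    - [0,0,0,0,0,0,85]

```text
time: 11.55
position: [0.4818, -0.1153, 0.1124]
tcp_rot: [[-0.072, 0.997, -0.026], [0.937, 0.077, 0.341], [0.342, -0.0, -0.94]]
wrist_force: [0.1, -0.7, -0.6]
finger_gap: 0.0854
finger_force: 0.0
```

apply_moves:
  targets:
    - [0,0,-1,0,0,0,85]
    - [0,0,-1,0,0,0,85]
    - [0,0,-1,0,0,0,85]
    - [0,0,-1,0,0,0,85]
    - [0,0,-1,0,0,0,85]
    - [0,0,-1,0,0,0,85]
    - [0,0,-1,0,0,0,85]

```text
time: 12.25
position: [0.4854, -0.1633, 0.2448]
tcp_rot: [[-0.072, 0.997, -0.026], [0.937, 0.077, 0.341], [0.342, -0.0, -0.94]]
wrist_force: [0.0, 0.1, -0.1]
finger_gap: 0.085
finger_force: 0.0
```

Run:
```python
from fx import *
goto([0,125,200]); snap('side','s7'); snap('scene','sc7'); snap('wrist','w7')
# last view composite: side crop + wrist crop, with expected seated flange outline
s=.05/2**.5*1e0
cor=[model(p,'p',np.array(v)) for v in((0,.0354-s,.012),(s,.0354,.012),(0,.0354+s,.012),(-s,.0354,.012))]
print('side',proj('s7',cor).round(1).tolist(),'wrist',proj('w7',cor).round(0).tolist())
a=cv2.imread('pics/s7.png')[265:405,275:425];a=cv2.resize(a,None,fx=4,fy=4,interpolation=cv2.INTER_CUBIC)
b=cv2.resize(cv2.imread('pics/w7.png'),(360,270));c=cv2.resize(cv2.imread('pics/sc7.png')[195:295,350:460],(319,290))
h=np.zeros((560,200,3),np.uint8)
h=cv2.resize(cv2.imread('pics/w7.png')[150:480],(200,103))
col=np.vstack([cv2.resize(cv2.imread('pics/w7.png'),(200,150)),cv2.resize(c,(200,182)),np.zeros((228,200,3),np.uint8)])
cv2.imwrite('pics/c7.png',np.hstack([a,col]))
```

```text
plate pos mm [  0.2 124.5 160. ] units [ 0.02 -0.01 -2.  ]
turn shares [ 0.     0.    -0.001] t 12.25 F [ 0.   0.1 -0.1] 0.08501175693540507
side [[362.7, 345.9], [364.0, 323.2], [339.7, 318.2], [337.7, 340.9]] wrist [[310.0, 351.0], [352.0, 315.0], [310.0, 277.0], [269.0, 315.0]]
```

View pics/c7.png

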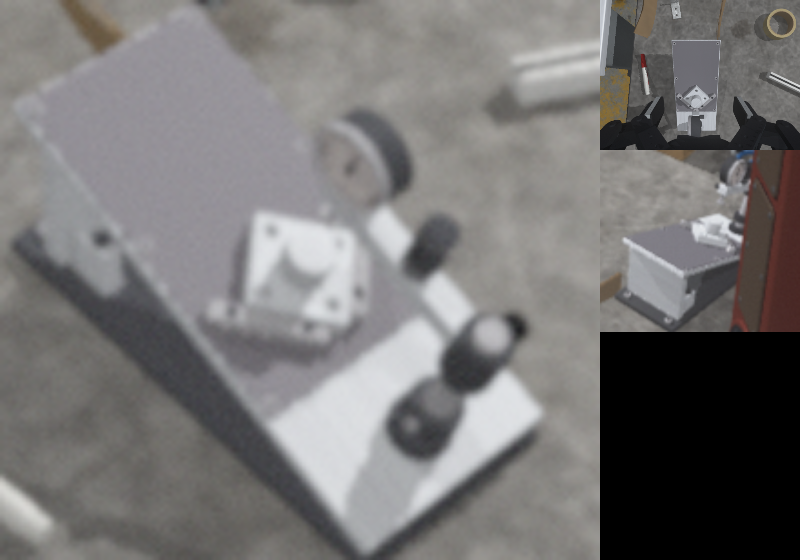

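The side crop shows the pad flat in the V, with its flange corners at (340,318) and (337.5,340), matching the predicted seated corners. The bystanders haven't been disturbed. Next is the knob.

apply_moves:
  targets:
    - [0,0,-1,0,0,0,85]
    - [0,0,-1,0,0,0,85]
    - [-0.85,0,0,0,0,0,85]
    - [-1,0,0,0,0,0,85]
    - [-1,0,0,0,0,0,85]
    - [-1,0,0,0,0,0,85]
    - [-1,0,0,0,0,0,85]
    - [-1,0,0,0,0,0,85]

```text
time: 13.2
position: [0.494, -0.2876, 0.2386]
tcp_rot: [[-0.07, 0.997, -0.029], [0.936, 0.076, 0.343], [0.344, -0.003, -0.939]]
wrist_force: [-0.5, -0.3, -0.3]
finger_gap: 0.0849
finger_force: 0.0
```

apply_moves:
  targets:
    - [-1,0,0,0,0,0,85]
    - [0,0,0,0,0,0,85]
    - [0,0,0,0,0,0,85]

```text
time: 13.5
position: [0.4955, -0.3052, 0.2326]
tcp_rot: [[-0.07, 0.997, -0.028], [0.936, 0.076, 0.344], [0.345, -0.002, -0.939]]
wrist_force: [-0.1, 0.2, 0.5]
finger_gap: 0.0852
finger_force: 0.0
```

Run:
```python
from fx import *
goto([0,-12,107]); snap('wrist','w8'); snap('side','s8')
for q in(0,10): print(proj('w8',[model(p,'p',np.array([0,-.012,(133-q)/1e3]))]))
g=cv2.cvtColor(cv2.imread('pics/w8.png'),cv2.COLOR_BGR2GRAY)[300:480,220:420]
print(cv2.resize(g,(25,18),interpolation=cv2.INTER_AREA))
```

```text
plate pos mm [ -0.7 -13.4 197.3] units [0.05 0.04 4.51]
turn shares [-0.002 -0.004 -0.004] t 13.5 F [-0.1  0.4  0.4] 0.08519169734763764
[[314.07216803 253.90683118]]
[[314.1331481  247.94490589]]
[[108 108 103  99 101 111 111 113 112  74 142 157 126  84 103 101 109 106
  109 111 110 113 116 110 112]
 [107 101 100  97  98 103 109 110 114 110  96 105  98  98 101 102 110 110
  115 114 105 107 114 116 119]
 [105 101  98  97 100 103 105 108 114 117 103 104 104 103 100 103 113 106
  104 105 104 105 110 116 115]
 [ 96 102 101 106 105  97  97 110 117 123 115 108 112 108  97 105 111 101
  102  98 100 112 111 114 117]
 [ 93  98 106 111 103 105 104 113 118 110 113 113 114 110 110 105 103 100
  105 100 106 108 107 108 110]
 [101  98 102 104  99  98 102 104 110 101 103 111 113 112 110 100 104 103
  103 108 110 112 113 112 111]
 [100 101 103 104  95  99 103 101 103 108 104 105 117 112 102  99 100 101
  107 102 105 108 122 119 122]
 [ 96 101 101  99 103 102 104 105 103 110 111 113 123 118 113 104 101 102
  105 105 110 112 125 125 125]
 [ 89  95  99 102 101  96  97  98 100 100 105 112 112 115 109 1
[... 287 characters left out ...]
02 103 104 102 111 111 111 102 106 103
  105  98 106 110 116 113 108]
 [ 97 100  99 101 103 103 102 102 101  99 100  97 112 114 119 111 109 105
  106 112 107 106 114 114 114]
 [ 96  95  97  71  52  50  52  51  59  71  82  95 100  93  78  62  53  54
   54  56  72 105 101  86  76]
 [ 96  83  61  36  31  31  30  30  30  31  30  31  31  31  31  31  31  31
   32  31  39  64  65  75  96]
 [ 38  29  31  32  30  29  29  29  29  29  29  30  30  30  30  30  30  30
   30  30  30  30  29  41  68]
 [ 27  29  31  30  27  27  28  27  28  28  28  28  28  28  28  28  28  28
   28  28  28  28  28  29  32]
 [ 24  25  26  27  27  26  26  26  26  26  26  26  26  26  26  26  26  27
   27  26  27  27  28  29  30]]
```

Run:
```python
from fx import *
g=cv2.cvtColor(cv2.imread('pics/w8.png'),cv2.COLOR_BGR2GRAY)
m=(g<70).astype(np.uint8); m[:150]=0;m[325:]=0;m[:,:230]=0;m[:,400:]=0
n,l,s,c=cv2.connectedComponentsWithStats(m)
for i in range(1,n):
  if s[i,4]>60: print(s[i],c[i].round(0))
for nm,X in[('kb',(0,-12,97)),('kt',(0,-12,128)),('col',(0,-57,105)),('dialtop',(0,34,150)),('r',(9,-12,128))]: print(nm,proj('w8',[model(p,'p',np.array(X)/1e3)]))
for r in range(180,330,6): print(r,''.join('#' if v<45 else '+' if v<80 else '.' if v<130 else ' ' for v in g[r,230:400:3]))
```

```text
[295 176  30  29 681] [309. 193.]
[297 224  23  16 195] [308. 230.]
[288 268  42  43 363] [306. 287.]
[339 278  14  19 244] [346. 287.]
[304 290  26  25 118] [322. 303.]
kb [[314.27032361 234.53347396]]
kt [[314.10330388 250.86272791]]
col [[314.41795897 301.87354478]]
dialtop [[313.67207019 178.11452731]]
r [[329.61816828 250.83753642]]
180 ...++ .............   ++++++++++.++............... ......
186 +..++ .............   ++++++++++. .......................
192 ++..+................ ++++++++++.........................
198 ++....................++++++++++.............. + ........
204 ++....             ...++++++++++                  .......
210 +.....                                            .......
216 ++...+                                            .......
222 .++++.                   ....                     .......
228 ...+++                 .++++++.                   .......
234 ......                 ++++.+++.                  .......
240 ......                ..++++....+                 .......
246 +......               +++++.+++.+.               ........
252 +++....               ++++++++..++               ........
258 ++++...              .+++++++++++.               ........
264 +++++..               .. .++.  ++                ........
270 +++++..                .       +                 ........
276 ++++++.               ++       ++                ........
282 ......................++++++++++++...++++................
288 .....................+++++...+++++ ..++++................
294 .....................+++.      +++...++++................
300 .....................+++       +++.......................
306 ......................++       ++........................
312 ........................++...++..........................
318 .........................................................
324 .........................................................
```

The mask shows the knob top at about (313,250), against a predicted (314,251). I'll descend and grip it.

apply_moves:
  targets:
    - [0.05,0.04,0.9,0,0,0,85]
    - [0,0,0.9,0,0,0,85]
    - [0,0,0.9,0,0,0,85]
    - [0,0,0.9,0,0,0,70]
    - [0,0,0.9,0,0,0,60]
    - [0,0,0,0,0,0,50]
    - [0,0,0,0,0,0,40]
    - [0,0,0,0,0,0,30]

```text
time: 14.4
position: [0.4956, -0.274, 0.152]
tcp_rot: [[-0.073, 0.997, -0.025], [0.938, 0.077, 0.339], [0.34, 0.002, -0.94]]
wrist_force: [0.0, 0.0, 0.3]
finger_gap: 0.0299
finger_force: 0.0
```

apply_moves:
  targets:
    - [0,0,0,0,0,0,24]
    - [0,0,0,0,0,0,20]
    - [0,0,0,0,0,0,10]
    - [0,0,0,0,0,0,10]
    - [0,0,0,0,0,0,10]

```text
time: 14.9
position: [0.4897, -0.2738, 0.1503]
tcp_rot: [[-0.071, 0.997, -0.038], [0.937, 0.08, 0.341], [0.343, -0.011, -0.939]]
wrist_force: [-11.9, -1.3, 1.8]
finger_gap: 0.0156
finger_force: 58.5
```

Run:
```python
from fx import *
goto([0,-12,67])
```

```text
plate pos mm [ -4.1 -11.7 109.1] units [-0.02  0.23  2.1 ]
turn shares [-0.014 -0.002 -0.002] t 14.9 F [-12.    0.3   1.8] 0.015568458726973138
```

apply_moves:
  targets:
    - [0,-0.2,0,0,0,0,10]
    - [0,0,0.15,0,0,0,10]
    - [0,0,0.15,0,0,0,10]
    - [0,0,0.2,0,0,0,10]
    - [0,0,0.2,0,0,0,10]
    - [0,0,0.2,0,0,0,10]
    - [0,0,0.2,0,0,0,10]
    - [0,0,0,0,0,0,10]

```text
time: 15.7
position: [0.4892, -0.2663, 0.1296]
tcp_rot: [[-0.072, 0.997, -0.029], [0.937, 0.078, 0.34], [0.342, -0.003, -0.94]]
wrist_force: [-5.8, -1.0, -1.3]
finger_gap: 0.0156
finger_force: 59.4
```

Run:
```python
from fx import *
goto([0,-12,67])
```

```text
plate pos mm [ -4.  -11.7  87. ] units [-0.01  0.2   1.  ]
turn shares [-0.003  0.001 -0.001] t 15.7 F [-5.8 -0.9 -1. ] 0.015621756978036432
```

apply_moves:
  targets:
    - [0,-0.1,0.1,0,0,0,10]
    - [0,0,0.1,0,0,0,10]
    - [0,0,0.1,0,0,0,10]
    - [0,0,0.1,0,0,0,10]
    - [0,0,0,0,0,0,10]

```text
time: 16.2
position: [0.4889, -0.2638, 0.1227]
tcp_rot: [[-0.073, 0.997, -0.024], [0.937, 0.077, 0.34], [0.341, 0.002, -0.94]]
wrist_force: [0.7, 0.2, 1.5]
finger_gap: 0.0156
finger_force: 59.5
```

apply_moves:
  targets:
    - [0,0,0.1,0,0,0,10]
    - [0,0,0.1,0,0,0,10]
    - [0,0,0,0,0,0,10]

```text
time: 16.5
position: [0.4888, -0.2625, 0.1189]
tcp_rot: [[-0.073, 0.997, -0.024], [0.937, 0.076, 0.34], [0.341, 0.002, -0.94]]
wrist_force: [2.4, -1.2, 1.8]
finger_gap: 0.016
finger_force: 59.6
```

Run:
```python
from fx import *
goto([0,-12,67])
```

```text
plate pos mm [ -4.1 -11.8  75.6] units [-0.01  0.2   0.43]
turn shares [ 0.003  0.002 -0.001] t 16.5 F [ 2.3 -0.7  2.2] 0.015969705950298514
```

apply_moves:
  targets:
    - [0,0,0.08,0,0,0,10]
    - [0,0,0,0,0,0,10]

```text
time: 16.7
position: [0.4888, -0.2622, 0.118]
tcp_rot: [[-0.073, 0.997, -0.024], [0.937, 0.077, 0.34], [0.341, 0.002, -0.94]]
wrist_force: [1.3, -0.7, 5.9]
finger_gap: 0.0157
finger_force: 60.1
```

apply_moves:
  targets:
    - [0,0,0.08,0,0,0,10]
    - [0,0,0,0,0,0,10]

```text
time: 16.9
position: [0.4888, -0.2622, 0.118]
tcp_rot: [[-0.073, 0.997, -0.024], [0.937, 0.077, 0.339], [0.34, 0.002, -0.94]]
wrist_force: [-0.9, -0.7, 11.8]
finger_gap: 0.0155
finger_force: 60.6
```

apply_moves:
  targets:
    - [0,0,0.08,0,0,0,10]
    - [0,0,0,0,0,0,10]

```text
time: 17.1
position: [0.4888, -0.2622, 0.1179]
tcp_rot: [[-0.073, 0.997, -0.024], [0.938, 0.077, 0.339], [0.34, 0.002, -0.94]]
wrist_force: [-1.8, -1.9, 16.7]
finger_gap: 0.0157
finger_force: 61.1
```

Run:
```python
from fx import *
goto([0,-12,67])
```

```text
plate pos mm [ -4.  -11.8  74.7] units [-0.01  0.2   0.38]
turn shares [0.003 0.003 0.   ] t 17.1 F [-2.   4.1 16.3] 0.015714051238847938
```

The head has stopped hard: the position holds while the force climbs to about 16 N. I'll ease the load off, release and retreat along the knob axis.

apply_moves:
  targets:
    - [0,0,-0.12,0,0,0,10]
    - [0,0,0,0,0,0,10]
    - [0,0,0,0,0,0,40]
    - [0,0,0,0,0,0,60]
    - [0,0,0,0,0,0,85]
    - [0,0,0,0,0,0,85]
    - [0,0,0,0,0,0,85]
    - [0,0,0,0,0,0,85]

```text
time: 17.9
position: [0.4877, -0.2614, 0.1161]
tcp_rot: [[-0.072, 0.997, -0.027], [0.937, 0.077, 0.341], [0.342, -0.0, -0.94]]
wrist_force: [0.3, 0.1, 0.4]
finger_gap: 0.0851
finger_force: 0.0
```

apply_moves:
  targets:
    - [0,0,-0.5,0,0,0,85]
    - [0,0,-1,0,0,0,85]
    - [0,0,-1,0,0,0,85]
    - [0,0,-1,0,0,0,85]
    - [0,0,-1,0,0,0,85]
    - [0,0,-1,0,0,0,85]
    - [0,0,-1,0,0,0,85]
    - [0,0,0,0,0,0,85]

```text
time: 18.7
position: [0.4929, -0.3082, 0.2427]
tcp_rot: [[-0.073, 0.997, -0.021], [0.939, 0.076, 0.335], [0.336, 0.005, -0.942]]
wrist_force: [-0.7, 0.3, 0.2]
finger_gap: 0.0849
finger_force: 0.0
```

Run:
```python
from fx import *
goto([0,-12,67]); snap('wrist','w9'); snap('side','s9'); print(telemetry.get_obs()['wrist_force'])
for q in(30,40): print(q,proj('w9',[model(p,'p',np.array([-.004,-.012,(133-q)/1e3]))]),'side',proj('s9',[model(p,'p',np.array([-.004,-.012,(133-q)/1e3]))]))
s=.05/2**.5;cor=[model(p,'p',np.array(v)) for v in((s,.0354,.012),(0,.0354+s,.012),(-s,.0354,.012))];print(proj('w9',cor).round(0).tolist())
for f in('s7','s9'):
  g=cv2.cvtColor(cv2.imread(f'pics/{f}.png'),cv2.COLOR_BGR2GRAY)
  for r in range(300,352,3): print(r,''.join('#' if v<75 else '+' if v<105 else '.' if v<150 else ' ' for v in g[r,328:410]))
```

```text
plate pos mm [ -3.6 -12.5 207.7] units [0.07 0.14 7.03]
turn shares [0.007 0.008 0.   ] t 18.7 F [-0.7  0.4  0.1] 0.08493744784638312
[-0.66966635 -0.0891294   0.12695777]
30 [[311.49072928 232.31829917]] side [[380.04583986 330.45561569]]
40 [[311.53330947 227.84787031]] side [[378.3201421  332.96151694]]
[[358.0, 146.0], [316.0, 102.0], [275.0, 146.0]]
300 .. ...   . .. .         ...........    ..++++++... ................      .........
303 ...... ..  .   .        ..............   .+++++++.................................
306 ....... .. . . .....    ................. ..+####+..   ...........................
309 .......... ..   .  .. . .....................+###+................................
312 .. ..................  .. ...................++++.......................  ........
315 ....... ........ . .... ..   ......................... ..  .......................
318 ........                .     .........        ..............   .......   ........
321 .........                          ..            ....++++++++.........         .. 
324 .........                            ..    
[... 1673 characters left out ...]
......             
330     .....                                    ....+++..............                
333     ....            .                       ..++++++++...   .           .         
336    .....                                   .+##++++++..                          .
339     ....                                 .+#######+..                 ... .      .
342     ..                                  ...+++++.                       ...       
345 ..            . . ..   ..          .....                                    .     
348 ....................          .............                                    .  
351 ..........+.+++..+.....................                         ...
```

```bash
python3 -c "
from h import *
print(manip.sign_off())"
```

```text
the job is handed in; nothing more can be done
None
```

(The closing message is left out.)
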